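# Unclamp the stack and peel off the top tray

### The job

Wind the clamp's handwheel anticlockwise (seen from above) by its black crank handle until the handle next stands at the steel index post on the robot's side of the wheel, which draws the clamp bar off the stack, and leave it there. Then take the top tray by the upright tab on its corner and peel it off the sticky stack: raise the tab corner well up first while the opposite corner stays down, then lift it away without dragging up or shifting the trays below. Finish with the gripper still holding the tray by its tab (do not put it down), right way up and about level, well above the middle of the white panel and touching nothing else; leave the bottle, tape measure and screwdriver alone.

Things in the scene. Friction and masses are not known exactly. Their poses are not given: they have to be found in the camera images.
- handwheel (a joint): Angle of the clamp's handwheel in rad about its upright axis, growing anticlockwise seen from above. 0: clamped, handle at the index post. Starts at 0.3 to 1.8; wanted: 6.28 (within 0.25), the handle's next arrival at the post. Stops at 0 and 7.2. Friction about 0.1 N m; it stays where it is left.
- crank_grip (a point): Centre of the upright round black crank handle, 21 mm thick, 43 mm tall (22 mm below this point, 21 mm above), 48 mm from the wheel's axis; it spins freely on its pin, so a gripper can carry it round without turning. The wheel's steel rim (outer radius 66 mm) and spokes lie 24 mm below this point and lower; nothing stands above.
- wheel_axis (a point): Point on the handwheel's axis at the height of crank_grip. Its x and y axes are those of the clamp (x away from the robot, y from the wheel to the stack); the index post is on the -x side.
- index (a point): Top of the steel index post on the clamp, 69 mm from the wheel's axis on the clamp's -x side (robot's side), 29 mm below crank_grip.
- tab (a point): Centre of the top tray's upright pull tab: 28 mm long, 8 thick, 30 tall; 15 mm below this point is the flat rim. It stands out from the tray's -x +y corner (robot's side, away from the wheel), its length along (-1, +1) and its thickness along (1, 1) in the tray's x, y axes, so fingers close on it along (1, 1). Axes: the tray's.
- far_corner (a point): Rim corner of the top tray opposite the tab (+x, -y). tab minus far_corner is (-139, 159, 18) mm in tray axes. Peel by turning the tray about this corner so that the tab rises at least 22 mm while this corner rises no more than 10 mm. A firm grip does not let the tray swivel: tilt the gripper with it, fingertips swinging outward at the tab corner.
- tray_center (a point): Centre of the empty top tray, grey moulded plastic, rim 130 (x) by 150 (y) mm, 34 mm deep, sides sloping 18 degrees, about 0.1 kg. The point lies 17 mm above its underside; tab minus this point is (-74, 84, 32) mm in tray axes. It nests 20 mm deep in the next tray, so it must rise over 45 mm to pass the clips.
- lower: The rest of the stack: two more such trays full of hinge cups, one loose piece of about 1 kg, 48 mm high at the rim, between small blocks on the clamp's bed; the tray's underside is 28 mm above its underside. Four steel spring clips on it (x = 38, -38, y = 75, -75 mm, up to 72 mm high) cling to the top tray's rim with some 2 N each until it has risen 16 mm. Origin: centre of its underside.
- panel_top (a point): Centre of the top face of the white panel, 222 (x) by 182 (y) by 18 mm, fixed flat on the bench, left of the clamp. The tray is presented over this point: tray_center within 60 mm of it sideways and at least 110 mm above it.
- tape: Tape measure, 72 x 40 x 66 mm, bystander. Origin under its centre.
- glue: Upright glue bottle, 56 mm thick, 150 mm tall, bystander. Origin under its centre.
- screwdriver: Screwdriver lying on the bench, bystander. Origin under its middle.
- tray: The same top tray: origin at the centre of its underside, z up out of its open side, x and y along its sides as the clamp's.
- clamp: The clamp: grey bed plate 160 x 400 x 12 mm fixed to the bench, green housing 100 mm high under the handwheel at its -y end, stack at its +y end. Origin under the plate's centre. Each rad of the wheel draws the steel clamp bar (36 mm wide, 12 thick, at first over the tray's rim edge nearest the wheel) back 9.55 mm; at 6.28 it is 24 mm clear of the tray.
- panel: The white panel's body (see panel_top): origin at the centre of its underside.
Mind the look-alikes: they are no part of the job. Leave any green or pink look-alike of the tray alone.

How it is judged:
On the way, in this order (a step that is already met when the one before it is completed fails the run):
1. the handwheel is wound on to the index post, clamp bar drawn off (value of joint handwheel between 6.03319 and 6.53319 rad), for 0.2 s.
2. the tray is peeled: tab corner at least 22 mm up with the opposite corner no more than 10 mm up (z of tab in the frame of lower above 0.099 m and z of far_corner in the frame of lower below 0.069 m), for 0.1 s.
At the end, for the whole second after the job is handed in: Wheel within 0.25 rad of 6.28; tray held still in the fingers by its tab, tilt under 0.3 rad, its centre within 60 mm sideways of the panel centre and over 110 mm above the panel, touching nothing else; the rest of the stack within 12 mm of its start (all of step 1 and contact force between tray and the fingers above 1 N and horizontal distance between tray_center and panel_top below 0.06 m and z of tray_center in the frame of panel_top above 0.11 m and angle between tray's own z axis and vertical below 0.3 rad and distance between the grasp point and tab below 0.05 m and linear speed of tray below 0.03 m/s and contact force between tray and lower below 0.05 N and contact force between tray and clamp below 0.05 N and contact force between tray and panel below 0.05 N and distance of lower from where it was at the start of the episode below 0.012 m and angle between lower's own z axis and vertical below 0.05 rad); the arm keeps its last pose, push and grip.
It fails at once if the trays below are dragged up, tipped or shifted (distance of lower from where it was at the start of the episode above 0.015 m or angle between lower's own z axis and vertical above 0.1 rad).
It fails at once if a bystander (tape measure, bottle, screwdriver) is disturbed (distance of any of tape, glue, screwdriver from where it was at the start of the episode above 0.03 m).
It also fails if it takes over 54 s, if anything falls off the work surface, if the arm or the gripper's body presses on something with over 40 N, if the wrist force passes 120 N, or if a joint passes its speed limit or range.

### The arm

A 6-joint arm with a two-finger parallel gripper is mounted at the origin on the work surface. World frame = base frame: x ahead of the robot, y to its left, z up, the work surface at z = 0. Lengths are in m, angles in rad, forces in N, time in s.
With the tool pointing down it reaches from about 0.35 to 0.85 m from the base axis. Payload 8.1 kg.
Tool frame: the origin (TCP) lies between the finger pads; the fingertips stand 11 mm ahead of it and the grasp point (between the pads) lies 8 mm behind it; z points along the fingers, y is the line along which they close (so a half turn about z gives the same grasp; the last joint's range is limited). The gripper opens to 93 mm and grips with 3 to 60 N. Pads are 15 mm wide; open, the fingers measure 128 mm over their backs; the gripper's body (75 mm by 188 mm) begins 65 mm behind the grasp point.
Start: joints at [-1.351, 0.13, 1.488, -0, 1.523, -0.085], TCP at [0.18, -0.572, 0.23] pointing down, gripper open.
Joint ranges: [-2.96, 2.96], [-0.89, 2.26], [0.02, 2.5], [-1.34, 4.48], [0, 2.73], [-2.66, 2.66]. Speed limits (rad/s): [2.39, 2.39, 2.79, 3.14, 3.14, 3.14].

### API

Orientations are given as a unit quaternion [w, x, y, z].
In Python, from workcell import * gives the robot as it stands. The module is installed in compiled form; this text tells all that it offers.
- The arm moves only by the tool servo_tool, never from a script. Its argument "commands" is a list of rows, each a list of 7 numbers: the shift along the world's x, y, z scaled (see below), then the turn, a rotation vector about the world's x, y, z scaled (see below), then the closure, from -1 (fully open) to 1 (shut). In form: [[x, y, z, rx, ry, rz, fingers], ...]. A call has 1 to 10 rows; each row is the pose to reach, as a shift and turn from the pose commanded when the call began, turning the shorter way round; what a row does not reach only later rows make up. The controller multiplies each number of a shift by 0.4 m and each number of a turn by 360 degrees. A row lasts 1/12 s, in which the tool goes at most 41.7 mm and 7.16 degrees, less where a joint would pass 70% of its speed; a pose out of reach is approached as far as the arm can. A call with a number of a shift or a turn outside -1 to 1 is refused whole. A call with a gripper value outside its range is refused whole. The fingers move at their own pace and stop on an object; the grip force is fixed at half the most. Time passes only in rows, so rows that repeat a pose let the fingers close. It gives the time, the measured TCP pose, the force, the opening and the grip force at its end, in the units of the state.
- get_obs(): the state, without advancing time (a new reading comes with each control period).
- camera(name): name is "side" or "top"; returns the picture (400x640x3 uint8, blue, green, red); there is no depth.
- camera_info(name): a dict with "fx", "fy", "cx", "cy" (pixels), "k1" (the pictures are not rectified: a ray, as slopes to the right and down, at radius r is drawn at 1 + k1 r^2 times it, then the intrinsics apply), "xyz" and "rotation" of the camera in the world. Camera axes: x right, y down, z forward; pixel columns grow to the right and rows downward; lengths in m; the calibration is good to about 2 mm. A picture is of the moment at which its call begins. camera_info takes no time and is no camera call.
- sign_off(): hands the job in; it is judged then, once.
Trained networks look in the newest picture that a camera, given by its name, has taken for a name from the list of things; names that differ only in an ending like _2 or _b are one class to them, and where a whole thing is asked for, a point or a joint stands for the part that bears it (a point fixed in the world has none). Each returns a list of dicts, best first, with "confidence" (0 to 1); they miss things now and then, are a little off and sometimes report something else, mostly with a low value. They report only what shows in the picture. A call takes as long as a camera call. They do not tell look-alikes from the thing itself.
- cut_out(camera, name): "mask" (400x640 bool, what is visible of it) and "centre" ([column, row] in pixels, amid what is visible of it).
The state is a dict: "time": time; "joint_positions": joint angles; "qd": joint speeds; "effort": joint torques, N m; "tcp_pos": TCP position; "tool_rot": TCP orientation; "contact_force": force on the tool from outside, world axes, zero at the start; "moment": the same for the moment, N m; "gripper_width": finger opening in m; "grasp_force": force on a finger pad.
Only numpy, scipy, OpenCV 4.12 (cv2) and the standard library are available. Lean on these libraries where they do the work, as an engineer would, in place of code of your own. Each camera call takes 0.05 s, during which the arm holds its last target. There are 200 camera calls.

## Working session

There is one attempt and no reset: what is moved stays moved. The work goes in short steps, Python scripts to look and compute and a tool call to move; the robot and the scene stay as the last step left them, time stands still between calls to the robot, and variables do not carry over. Pictures are saved under pics/ and viewed, at most 10 in all, crops included, and the job is handed in when it is done.

Besides the shell and the picture viewer there is one more tool, called after "Emit:" by a JSON object that holds its "fn" and its "kwargs". servo_tool: Moves the arm, as the interface text tells. Its arguments: {"type":"object","properties":{"commands":{"type":"array","items":{"type":"array","items":{"type":"number","minimum":-1,"maximum":1}}}},"required":["commands"]}

```bash
mkdir -p pics
python3 - <<'E'
from workcell import *
import cv2,numpy as np
for n in("top","side"):
    im=camera(n); cv2.imwrite(f"pics/{n}0.png",im); print(n,camera_info(n))
    for t in("crank_grip","tab","tray","index","handwheel","panel","clamp","lower","glue","tape","screwdriver"):
        try:
            for d in cut_out(n,t)[:3]: print(t,round(d["confidence"],2),np.round(d["centre"]),d["mask"].sum())
        except Exception as e: print(t,e)
print(get_obs())
E
```

```text
top {'fx': 405.02595623797555, 'fy': 405.02595623797555, 'cx': 320.5756794013138, 'cy': 202.5220853861978, 'k1': 0.01449516468008649, 'xyz': array([ 0.45509577, -0.08528943,  1.27988867]), 'rotation': array([-0.01848886,  0.7096244 , -0.70403836,  0.02052724])}
crank_grip 0.49 [383. 198.] 43
crank_grip 0.19 [290. 190.] 2165
tab 0.86 [445. 211.] 2157
tab 0.83 [286. 191.] 2196
tab 0.64 [348. 289.] 2267
tray 0.85 [290. 190.] 2211
tray 0.81 [444. 209.] 2168
tray 0.69 [351. 284.] 2213
index 0.83 [345. 193.] 4230
handwheel 0.85 [366. 190.] 781
panel 0.91 [196. 212.] 4233
clamp 0.9 [347. 193.] 4258
lower 0.67 [346. 195.] 4056
lower 0.34 [195. 213.] 4275
lower 0.17 [289. 190.] 2071
glue 0.67 [334. 125.] 387
tape 0.68 [272. 132.] 421
screwdriver 0.55 [202. 132.] 273
side {'fx': 474.3365383779792, 'fy': 474.3365383779792, 'cx': 315.5554126463781, 'cy': 198.99234673151548, 'k1': -0.0695391191446973, 'xyz': array([0.37150389, 0.79333931, 0.80694368]), 'rotation': array([ 0.03178052, -0.08355061,  0.89569308, -0.43559522])}
tab 0.88 [345. 143.] 1228
tab 0.74 [284. 233.] 2642
tab 0.57 [416. 211.] 
[... 398 characters left out ...]
me': 1.2, 'joint_positions': array([-1.35141819e+00,  1.30396132e-01,  1.48820760e+00,  1.58416551e-07,
        1.52300564e+00, -8.53568657e-02]), 'qd': array([ 0.00017072,  0.00026422, -0.00018048,  0.00113093,  0.00141321,
       -0.0001112 ]), 'effort': array([ 7.90377508e-04, -5.59766865e+01, -4.92053783e+01,  7.69080967e-02,
        2.24761065e-02, -1.31575706e-05]), 'tcp_pos': array([ 0.18007013, -0.57234066,  0.22963335]), 'tool_rot': array([-8.34653165e-06,  9.88414513e-01,  1.51778623e-01, -4.80849284e-07]), 'contact_force': array([0.14403248, 0.38104081, 0.2471399 ]), 'moment': array([ 0.0078404 , -0.03825499, -0.04753326]), 'grasp_force': 0.0, 'gripper_width': 0.09294414280485619}
```

Run:
```python
import cv2,numpy as np
t=cv2.imread("pics/top0.png");s=cv2.imread("pics/side0.png")
a=cv2.resize(t[140:260,230:430],None,fx=4,fy=4,interpolation=cv2.INTER_CUBIC)
cv2.imwrite("pics/topc.png",a)
b=cv2.resize(s[100:300,180:440],None,fx=3,fy=3,interpolation=cv2.INTER_CUBIC)
cv2.imwrite("pics/sidec.png",b)
```

```text
(no output)
```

View pics/top0.png

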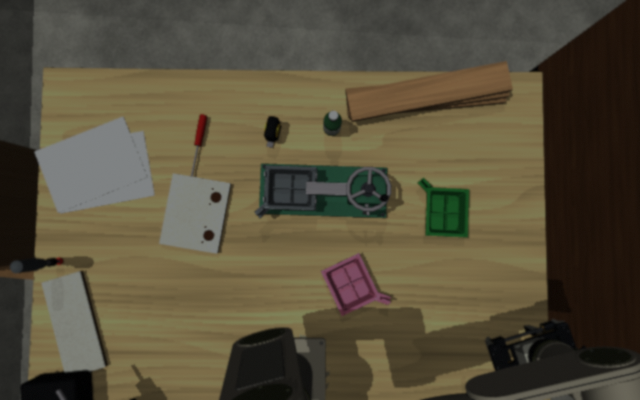

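View pics/topc.png

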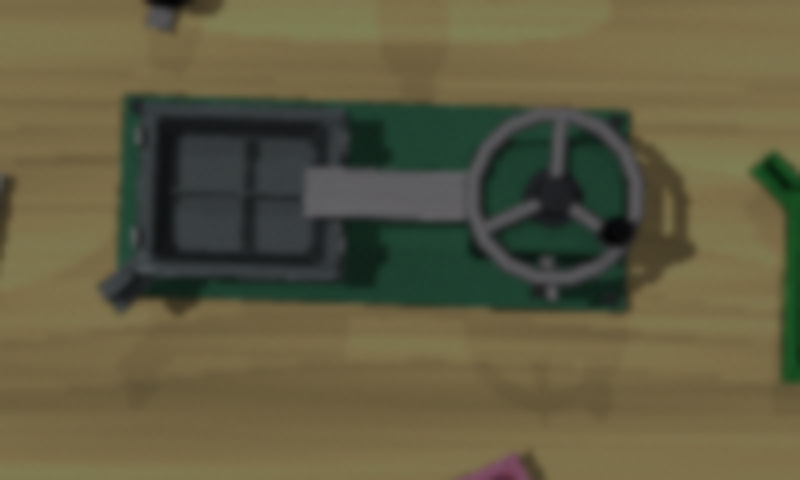

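View pics/sidec.png

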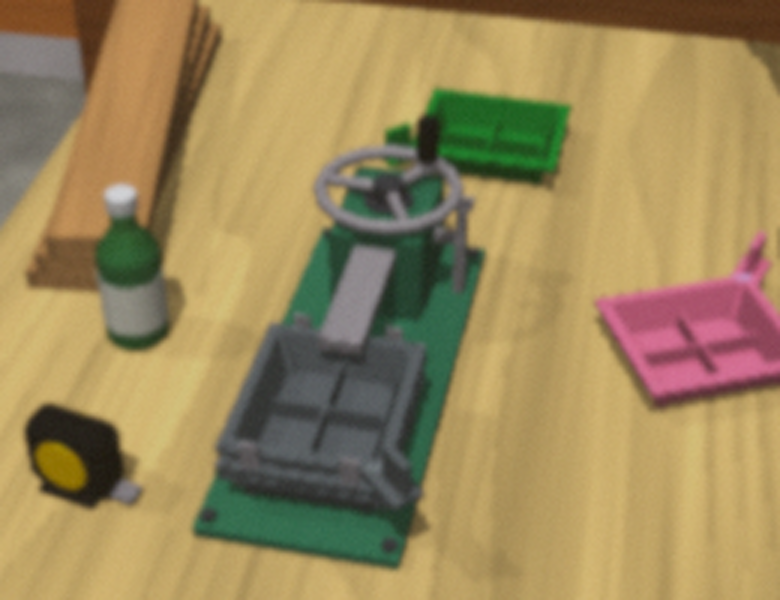

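```bash
cat > h.py <<'E'
from workcell import *
import cv2,numpy as np
from scipy.spatial.transform import Rotation as R
from scipy.optimize import least_squares
def pose(n):
    c=camera_info(n);q=c["rotation"];return c,(R.from_quat([*q[1:],q[0]]).as_matrix())
def proj(n,P):
    c,M=pose(n);p=(np.atleast_2d(P)-c["xyz"])@M;s=p[:,:2]/p[:,2:];s=s*(1+c["k1"]*(s**2).sum(1,keepdims=True))
    return s*[c["fx"],c["fy"]]+[c["cx"],c["cy"]]
def atz(n,uv,z):
    return least_squares(lambda x:(proj(n,[[x[0],x[1],z]])[0]-uv),[.5,-.1]).x
def tri(a,b):
    r=least_squares(lambda x:np.r_[proj("top",x)[0]-a,proj("side",x)[0]-b],[.5,-.1,.1]);return r.x,r.fun
E
python3 - <<'E'
from h import *
T=lambda x,y:np.array([230+x/4-.4,140+y/4-.4]);S=lambda x,y:np.array([180+x/3-.3,100+y/3-.3])
print("crank",*tri(T(617,231),S(428,139)))
print("hub",*tri(T(553,199),S(388,186)))
print("tab",*tri(T(120,288),S(397,482)))
pl=[atz("top",T(*p),.012) for p in[(125,97),(628,112),(627,309),(122,297)]]
pls=[atz("side",S(*p),.012) for p in[(398,565),(197,533),(484,252)]]
print("plate top TL TR BR BL",np.round(pl,4),"\nside BL TL BR",np.round(pls,4))
print("panel",atz("top",[196,213],.018))
print("rim",[np.round(atz("top",T(*p),.086),4) for p in[(138,102),(345,110),(340,281),(135,272)]])
for n,m in(("top","panel"),("top","screwdriver"),("side","screwdriver"),("side","glue"),("side","tape")):
    d=cut_out(n,m)[0];print(n,m,[np.round(atz(n,p,.018),3) for p in cv2.boxPoints(cv2.minAreaRect(np.argwhere(d["mask"])[:,::-1].astype(np.float32)))])
E
```

```text
crank [ 0.53372222 -0.26643634  0.14189839] [ 0.01050008  0.09239665 -0.08702401 -0.00753639]
hub [ 0.55993294 -0.22422178  0.11610388] [-0.06176587 -0.48820606  0.44434389  0.04345675]
tab [0.49355849 0.09190609 0.08003537] [-0.02041739 -0.17926307  0.1292866   0.01123831]
plate top TL TR BR BL [[ 0.6456  0.1003]
 [ 0.637  -0.2958]
 [ 0.4819 -0.2949]
 [ 0.4882  0.1002]] 
side BL TL BR [[ 0.4891  0.1091]
 [ 0.642   0.1074]
 [ 0.4799 -0.2859]]
panel [0.48910237 0.29834052]
rim [array([0.6308, 0.0798]), array([ 0.6262, -0.0736]), array([ 0.4993, -0.071 ]), array([0.5047, 0.0801])]
top panel [array([0.393, 0.41 ]), array([0.617, 0.374]), array([0.584, 0.19 ]), array([0.36 , 0.227])]
top screwdriver [array([0.677, 0.318]), array([0.802, 0.298]), array([0.797, 0.271]), array([0.672, 0.292])]
side screwdriver [array([0.798, 0.301]), array([0.803, 0.271]), array([0.606, 0.306]), array([0.606, 0.334])]
side glue [array([0.653, 0.025]), array([ 0.666, -0.175]), array([ 0.477, -0.124]), array([0.487, 0.061])]
side tape [array([0.824, 0.019]), array([ 0.769, -0.031]), array([0.694, 0.084]), array([0.746, 0.128])]
```

Candidates: the grey tray on the clamp at (290,190), with its tab at (260,212), is mine. The green tray (445,211) and pink tray (350,285) are look-alikes. The crank handle is the black stub at top (384,198), side (322,146). The crop confirms both. Now moving over the crank.

Emit:
{"fn": "servo_tool", "kwargs": {"commands": [[0.0738,0.0638,0,0,0,0,-1],[0.1475,0.1275,0,0,0,0,-1],[0.2213,0.1913,0,0,0,0,-1],[0.295,0.255,0,0,0,0,-1],[0.3688,0.3188,0,0,0,0,-1],[0.4425,0.3825,0,0,0,0,-1],[0.4425,0.3825,0,0,0,0,-1]]}}

```text
time: 2.03
tcp_pos: [0.3617, -0.4149, 0.2299]
tool_rot: [-0.001, 0.988, 0.154, 0.001]
contact_force: [0.3, -0.1, 0.2]
gripper_width: 0.0931
grasp_force: 0.0
```

Emit:
{"fn": "servo_tool", "kwargs": {"commands": [[0.0738,0.0638,0,0,0,0,-1],[0.1475,0.1275,0,0,0,0,-1],[0.2213,0.1913,0,0,0,0,-1],[0.295,0.255,0,0,0,0,-1],[0.3688,0.3188,0,0,0,0,-1],[0.4425,0.3825,-0.05,0,0,0,-1],[0.4425,0.3825,-0.05,0,0,0,-1]]}}

```text
time: 2.62
tcp_pos: [0.5369, -0.2615, 0.2068]
tool_rot: [-0.002, 0.988, 0.154, -0.0]
contact_force: [-1.3, -0.8, -1.5]
gripper_width: 0.093
grasp_force: 0.0
```

Run:
```python
from h import *
s=camera("side");t=camera("top");o=get_obs();p=o["tcp_pos"];print(p,o["time"],o["tool_rot"])
print(proj("side",[p,[.534,-.266,.142]]),proj("top",[p]))
a=cv2.resize(s[70:230,230:410],None,fx=3.7,fy=3.7,interpolation=cv2.INTER_CUBIC);cv2.imwrite("pics/s1.png",a)
```

```text
[ 0.53420797 -0.26496676  0.20816084] 2.7167 [-7.58679404e-04  9.88183675e-01  1.53268772e-01 -1.06393784e-03]
[[322.62899072 124.21599334]
 [322.14960228 146.06734786]] [[387.28197218 195.5650613 ]]
```

View pics/s1.png

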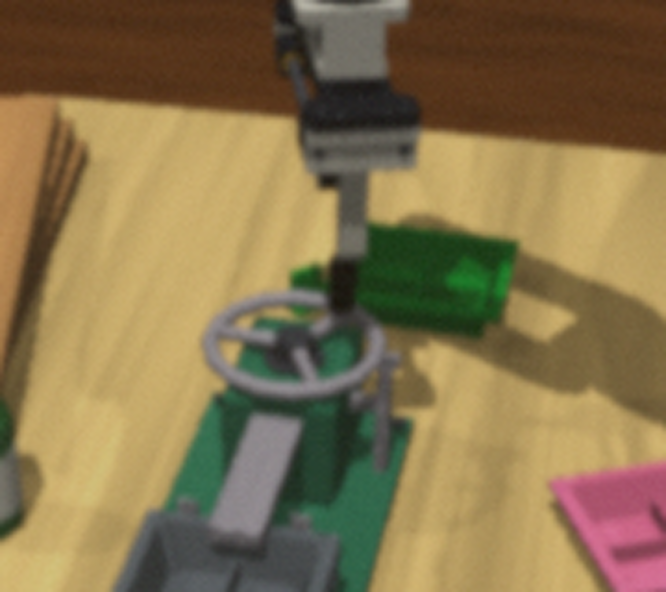

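The finger hides the handle at about (344,285) in the crop, in line with the computed point. Descending and closing.

Emit:
{"fn": "servo_tool", "kwargs": {"commands": [[0,0,-0.05,0,0,0,-1],[0,0,-0.1,0,0,0,-1],[0,0,-0.14,0,0,0,-1],[0,0,-0.16,0,0,0,-1],[0,0,-0.16,0,0,0,-1],[0,0,-0.16,0,0,0,1],[0,0,-0.16,0,0,0,1],[0,0,-0.16,0,0,0,1],[0,0,-0.16,0,0,0,1],[0,0,-0.16,0,0,0,1]]}}

```text
time: 3.55
tcp_pos: [0.5345, -0.2667, 0.1466]
tool_rot: [0.0, 0.988, 0.152, 0.001]
contact_force: [-0.5, 0.2, 0.2]
gripper_width: 0.0646
grasp_force: 0.0
```

Emit:
{"fn": "servo_tool", "kwargs": {"commands": [[0,0,0,0,0,0,1],[0,0,0,0,0,0,1],[0,0,0,0,0,0,1]]}}

```text
time: 3.8
tcp_pos: [0.5341, -0.2663, 0.1457]
tool_rot: [0.0, 0.988, 0.152, 0.0]
contact_force: [-0.5, 0.2, -0.1]
gripper_width: 0.0441
grasp_force: 0.0
```

Emit:
{"fn": "servo_tool", "kwargs": {"commands": [[0,0,0,0,0,0,1],[0,0,0,0,0,0,1],[0,0,0,0,0,0,1],[0,0,0,0,0,0,1],[0,0,0,0,0,0,1]]}}

```text
time: 4.22
tcp_pos: [0.5341, -0.2666, 0.1456]
tool_rot: [0.0, 0.988, 0.152, -0.0]
contact_force: [0.8, -1.5, -0.3]
gripper_width: 0.0205
grasp_force: 30.0
```

Run:
```python
from h import *
# refine hub from clamp geometry: rim ellipse points in the first crop, at z of rim
im=cv2.imread("pics/top0.png")
T=lambda x,y:np.array([230+x/4-.4,140+y/4-.4])
for z in(.112,.118):
    P=np.array([atz("top",T(*p),z) for p in[(642,197),(468,194),(558,108),(551,285)]])
    print(z,P.round(4),(P[0]+P[1])/2,(P[2]+P[3])/2)
o=get_obs();print(o["tcp_pos"],o["gripper_width"],o["contact_force"],o["moment"])
def arc(c,p,dth,n):
    r=np.array(p)-c
    return [(R.from_rotvec([0,0,dth*(k+1)/n]).as_matrix()[:2,:2]@r-r)/.4 for k in range(n)]
```

```text
0.112 [[ 0.5609 -0.2893]
 [ 0.562  -0.1634]
 [ 0.6252 -0.2284]
 [ 0.4966 -0.2235]] [ 0.561437  -0.2263256] [ 0.56089886 -0.2259762 ]
0.118 [[ 0.5603 -0.2882]
 [ 0.5615 -0.163 ]
 [ 0.6243 -0.2277]
 [ 0.4964 -0.2228]] [ 0.56089068 -0.22560103] [ 0.5603553  -0.22525342]
[ 0.53405376 -0.2666259   0.14561551] 0.02053694411977852 [ 0.83304346 -1.46961507 -0.30245113] [-0.32643864 -0.02214898  0.01002113]
```

Run:
```python
import numpy as np
c=np.array([.5606,-.2255]);p=np.array([.5341,-.2666]);r=p-c;r*=.0483/np.linalg.norm(r)
a0=np.arctan2(r[1],r[0]);L=.0483
P=lambda a:L*np.array([np.cos(a),np.sin(a)])
n=25;th=5.265/n
for k in range(n):
    s=(k//9)*9
    print(k,np.round((P(a0+th*(k+1))-P(a0+th*s))/.4,3))
```

```text
0 [ 0.023 -0.011]
1 [ 0.047 -0.018]
2 [ 0.073 -0.019]
3 [ 0.098 -0.015]
4 [ 0.121 -0.006]
5 [0.142 0.008]
6 [0.16  0.027]
7 [0.174 0.048]
8 [0.182 0.072]
9 [0.004 0.025]
10 [0.002 0.05 ]
11 [-0.005  0.075]
12 [-0.017  0.097]
13 [-0.033  0.117]
14 [-0.053  0.132]
15 [-0.076  0.143]
16 [-0.101  0.149]
17 [-0.126  0.15 ]
18 [-0.025 -0.005]
19 [-0.048 -0.014]
20 [-0.069 -0.029]
21 [-0.087 -0.047]
22 [-0.1   -0.069]
23 [-0.108 -0.093]
24 [-0.111 -0.118]
```

Emit:
{"fn": "servo_tool", "kwargs": {"commands": [[0.023,-0.011,0,0,0,0,1],[0.047,-0.018,0,0,0,0,1],[0.073,-0.019,0,0,0,0,1],[0.098,-0.015,0,0,0,0,1],[0.121,-0.006,0,0,0,0,1],[0.142,0.008,0,0,0,0,1],[0.16,0.027,0,0,0,0,1],[0.174,0.048,0,0,0,0,1],[0.182,0.072,0,0,0,0,1],[0.182,0.072,0,0,0,0,1]]}}

```text
time: 5.05
tcp_pos: [0.6096, -0.2366, 0.1458]
tool_rot: [0.001, 0.988, 0.152, 0.002]
contact_force: [13.5, -0.6, -8.5]
gripper_width: 0.0201
grasp_force: 30.0
```

Emit:
{"fn": "servo_tool", "kwargs": {"commands": [[0.008,0.025,0,0,0,0,1],[0.006,0.05,0,0,0,0,1],[-0.001,0.075,0,0,0,0,1],[-0.013,0.097,0,0,0,0,1],[-0.029,0.117,0,0,0,0,1],[-0.049,0.132,0,0,0,0,1],[-0.072,0.143,0,0,0,0,1],[-0.097,0.149,0,0,0,0,1],[-0.122,0.15,0,0,0,0,1],[-0.122,0.15,0,0,0,0,1]]}}

```text
time: 5.88
tcp_pos: [0.5563, -0.1802, 0.1457]
tool_rot: [0.003, 0.988, 0.151, -0.001]
contact_force: [0.0, -15.3, -4.5]
gripper_width: 0.02
grasp_force: 30.0
```

Emit:
{"fn": "servo_tool", "kwargs": {"commands": [[-0.025,-0.005,0,0,0,0,1],[-0.048,-0.014,0,0,0,0,1],[-0.069,-0.029,0,0,0,0,1],[-0.087,-0.047,0,0,0,0,1],[-0.1,-0.069,0,0,0,0,1],[-0.108,-0.093,0,0,0,0,1],[-0.111,-0.118,0,0,0,0,1],[-0.111,-0.118,0,0,0,0,1]]}}

```text
time: 6.55
tcp_pos: [0.5146, -0.2252, 0.1457]
tool_rot: [0.0, 0.988, 0.152, 0.002]
contact_force: [8.5, -2.5, -4.8]
gripper_width: 0.0207
grasp_force: 30.0
```

Run:
```python
from h import *
t=camera("top");s=camera("side");o=get_obs();print(o["tcp_pos"],o["contact_force"],o["time"])
cv2.imwrite("pics/top2.png",t)
cv2.imwrite("pics/t2.png",cv2.resize(t[140:260,230:430],None,fx=4,fy=4,interpolation=cv2.INTER_CUBIC))
```

```text
[ 0.51463138 -0.22448813  0.14567215] [ 7.73197005 -2.64533892 -6.08020111] 6.65
```

View pics/t2.png

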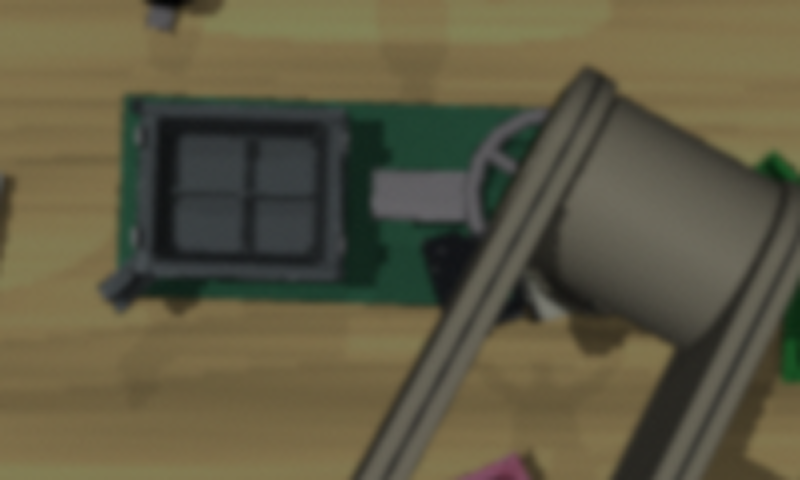

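The bar end has moved from crop x = 305 to 372 (about 49 mm, or 5.15 rad), so it is off the tray and the wheel is near 6.2. Small nudge, then release.

Emit:
{"fn": "servo_tool", "kwargs": {"commands": [[0,-0.004,0,0,0,0,1],[0,-0.004,0,0,0,0,1],[0,-0.004,0,0,0,0,1],[0,-0.004,0,0,0,0,-1],[0,-0.004,0,0,0,0,-1],[0,-0.004,0,0,0,0,-1],[0,-0.004,0,0,0,0,-1],[0,-0.004,0,0,0,0,-1],[0,-0.004,0.05,0,0,0,-1],[0,-0.004,0.1,0,0,0,-1]]}}

```text
time: 7.48
tcp_pos: [0.5124, -0.2256, 0.1844]
tool_rot: [-0.001, 0.988, 0.152, -0.002]
contact_force: [0.9, 0.2, -0.6]
gripper_width: 0.0621
grasp_force: 0.0
```

Emit:
{"fn": "servo_tool", "kwargs": {"commands": [[0,0,0.1,0,0,0,-1],[-0.04,0.1,0.1,0,0,-0.0196,-1],[-0.04,0.2,0.1,0,0,-0.0392,-1],[-0.04,0.3,0.1,0,0,-0.0588,-1],[-0.04,0.4,0.1,0,0,-0.0785,-1],[-0.04,0.5,0.1,0,0,-0.098,-1],[-0.04,0.6,0.1,0,0,-0.1175,-1],[-0.04,0.6,0.1,0,0,-0.137,-1],[-0.04,0.6,0.1,0,0,-0.1567,-1],[-0.04,0.6,0.1,0,0,-0.1767,-1]]}}

```text
time: 8.32
tcp_pos: [0.4975, 0.0151, 0.2257]
tool_rot: [-0.0, 0.929, -0.371, 0.0]
contact_force: [-0.0, -0.1, -0.8]
gripper_width: 0.0931
grasp_force: 0.0
```

Run:
```python
from h import *
t=camera("top");s=camera("side");o=get_obs();print(o["tcp_pos"],o["tool_rot"],o["joint_positions"],o["time"])
q=o["tool_rot"];y=R.from_quat([*q[1:],q[0]]).as_matrix()[:,1];print("close dir deg",np.degrees(np.arctan2(y[1],y[0])))
a=cv2.resize(t[150:220,330:420],None,fx=4,fy=4,interpolation=cv2.INTER_CUBIC)
b=cv2.resize(s[120:320,230:360],None,fx=3,fy=3,interpolation=cv2.INTER_CUBIC)
c=np.zeros((600,760,3),np.uint8);c[:280,:360]=a;c[:,370:]=b;cv2.imwrite("pics/c3.png",c)
print(proj("side",[o["tcp_pos"]]))
```

```text
[0.49755883 0.01410905 0.22566734] [-2.49240918e-06  9.29131670e-01 -3.69749022e-01 -1.85157067e-05] [-7.47060976e-02 -1.47345109e-01  1.77158969e+00  1.58649375e-05
  1.51738191e+00  2.25356715e+00] 8.4167
close dir deg -133.40027933835623
[[317.94927199 183.81485006]]
```

View pics/c3.png

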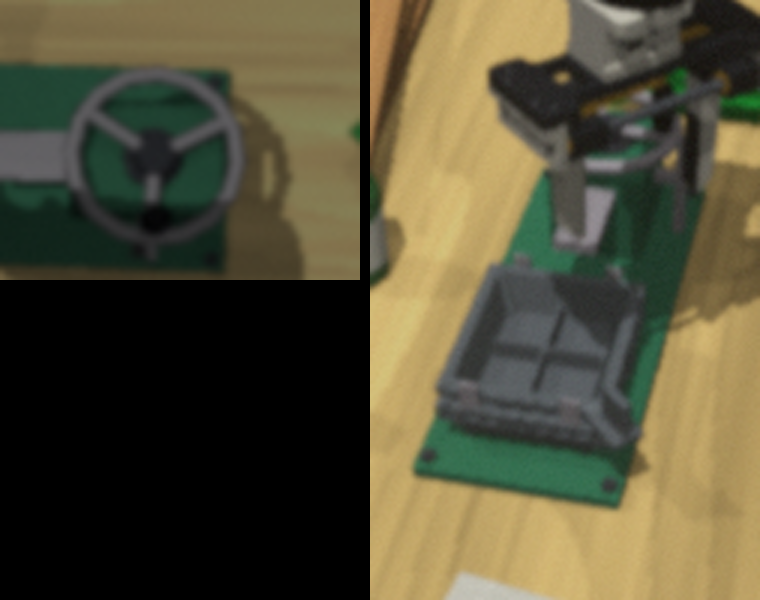

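The wheel handle (154,217) stands in line with the post (150,252) below the hub (153,155). The tray is untouched. J6 would run out of range over the panel, so I'm turning the gripper half a turn and moving over the tab.

Emit:
{"fn": "servo_tool", "kwargs": {"commands": [[0,0.05,0,0,0,0.0183,-1],[-0.01,0.1,0,0,0,0.0365,-1],[-0.01,0.15,0,0,0,0.0548,-1],[-0.01,0.19,0,0,0,0.073,-1],[-0.01,0.19,0,0,0,0.0913,-1],[-0.01,0.19,0,0,0,0.1095,-1],[-0.01,0.19,0,0,0,0.1278,-1],[-0.01,0.19,0,0,0,0.146,-1],[-0.01,0.19,0,0,0,0.1643,-1]]}}

```text
time: 9.17
tcp_pos: [0.4937, 0.0894, 0.2256]
tool_rot: [-0.0, 0.99, 0.143, -0.0]
contact_force: [-0.3, 0.3, -0.5]
gripper_width: 0.0932
grasp_force: 0.0
```

Emit:
{"fn": "servo_tool", "kwargs": {"commands": [[0,0,0,0,0,0.0183,-1],[0,0,0,0,0,0.0365,-1],[0,0,0,0,0,0.0548,-1],[0,0,0,0,0,0.073,-1],[0,0,0,0,0,0.0913,-1],[0,0,0,0,0,0.1095,-1],[0,0,0,0,0,0.1278,-1],[0,0,0,0,0,0.146,-1],[0,0,0,0,0,0.1643,-1]]}}

```text
time: 9.92
tcp_pos: [0.4937, 0.0893, 0.2256]
tool_rot: [-0.0, 0.79, 0.613, -0.0]
contact_force: [-1.9, 0.2, -0.4]
gripper_width: 0.0931
grasp_force: 0.0
```

Emit:
{"fn": "servo_tool", "kwargs": {"commands": [[0,0,0,0,0,0.0183,-1],[0,0,-0.05,0,0,0.0365,-1],[0,0,-0.1,0,0,0.0548,-1],[0,0,-0.15,0,0,0.073,-1],[0,0,-0.18,0,0,0.0913,-1],[0,0,-0.18,0,0,0.1095,-1],[0,0,-0.18,0,0,0.1278,-1],[0,0,-0.18,0,0,0.146,-1],[0,0,-0.18,0,0,0.1643,-1],[0,0,-0.18,0,0,0.1643,-1]]}}

```text
time: 10.75
tcp_pos: [0.4937, 0.0893, 0.1536]
tool_rot: [-0.0, 0.385, 0.923, -0.0]
contact_force: [0.5, -0.5, 0.5]
gripper_width: 0.0928
grasp_force: 0.0
```

Run:
```python
from h import *
t=camera("top");s=camera("side");o=get_obs();p=o["tcp_pos"];print(p,o["tool_rot"],o["joint_positions"],o["time"])
q=o["tool_rot"];M=R.from_quat([*q[1:],q[0]]).as_matrix();y=M[:,1];print("close dir deg",np.degrees(np.arctan2(y[1],y[0])))
u=proj("side",[p,[p[0],p[1],.089],p+M[:,2]*.011+y*.0465,p+M[:,2]*.011-y*.0465])
b=cv2.resize(s[180:320,230:400],None,fx=4,fy=4,interpolation=cv2.INTER_CUBIC);cv2.imwrite("pics/s4.png",b)
print((u-[230,180])*4)
```

```text
[0.49370857 0.08940592 0.15364928] [-1.54838648e-05  3.90337638e-01  9.20671781e-01  2.78349044e-07] [ 7.69150590e-02 -8.80969990e-02  1.85012777e+00  1.50107925e-05
  1.37958912e+00 -6.91887533e-01] 10.85
close dir deg 44.04898033779335
[[330.90093793 216.16944357]
 [329.42562767 306.25264702]
 [253.44977529 266.31669497]
 [404.65065162 199.12244195]]
```

View pics/s4.png

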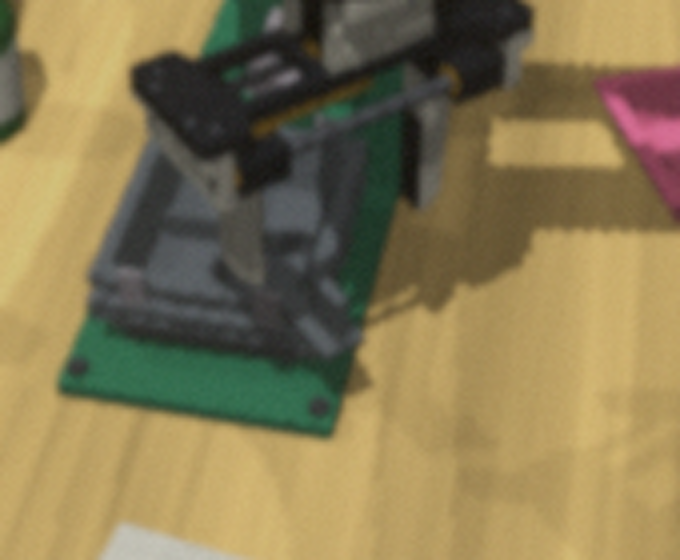

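The tab sits between the fingers at about crop (328,315), against a prediction of (329,306). The fingertip at (250,275) shows the same bias. Descending and gripping.

Emit:
{"fn": "servo_tool", "kwargs": {"commands": [[0,0.002,-0.05,0,0,0,-1],[0,0.002,-0.1,0,0,0,-1],[0,0.002,-0.135,0,0,0,-1],[0,0.002,-0.155,0,0,0,-1],[0,0.002,-0.155,0,0,0,-1],[0,0.002,-0.155,0,0,0,1],[0,0.002,-0.155,0,0,0,1],[0,0.002,-0.155,0,0,0,1],[0,0.002,-0.155,0,0,0,1],[0,0.002,-0.155,0,0,0,1]]}}

```text
time: 11.68
tcp_pos: [0.4942, 0.0905, 0.0924]
tool_rot: [0.001, 0.39, 0.921, 0.0]
contact_force: [0.0, 1.2, 0.2]
gripper_width: 0.0642
grasp_force: 0.0
```

Emit:
{"fn": "servo_tool", "kwargs": {"commands": [[0,0,0,0,0,0,1],[0,0,0,0,0,0,1],[0,0,0,0,0,0,1],[0,0,0,0,0,0,1],[0,0,0,0,0,0,1],[0,0,0,0,0,0,1],[0,0,0,0,0,0,1],[0,0,0,0,0,0,1],[0,0,0,0,0,0,1],[0,0,0,0,0,0,1]]}}

```text
time: 12.52
tcp_pos: [0.4936, 0.0904, 0.0916]
tool_rot: [-0.0, 0.39, 0.921, -0.0]
contact_force: [-0.2, -0.5, -0.0]
gripper_width: 0.0081
grasp_force: 30.0
```

Run:
```python
from h import *
o=get_obs();p=o["tcp_pos"];print(p,o["gripper_width"],o["grasp_force"],o["contact_force"])
Y=R.from_euler("z",-.02);f=np.array([.4935,.0905,.089])-Y.apply([-.139,.159,.018])
r=p-f; d=Y.apply([-.139,.159,0]);d/=np.linalg.norm(d);w=np.cross(d,[0,0,1])
for a in np.arange(.02,.161,.02):
    print(round(a,2),np.round((R.from_rotvec(w*a).apply(r)-r)/.4,4),np.round(w*a/(2*np.pi),4))
```

```text
[0.49361693 0.09044929 0.09159753] 0.00813510824975576 30.00646859407425 [-0.19056205 -0.49809451 -0.03027867]
0.02 [ 0.0007 -0.0009  0.0105] [ 0.0024  0.002  -0.    ]
0.04 [ 0.0016 -0.0019  0.0211] [ 0.0049  0.0041 -0.    ]
0.06 [ 0.0026 -0.0031  0.0316] [ 0.0073  0.0061 -0.    ]
0.08 [ 0.0037 -0.0044  0.042 ] [ 0.0098  0.0082 -0.    ]
0.1 [ 0.005  -0.006   0.0524] [ 0.0122  0.0102 -0.    ]
0.12 [ 0.0064 -0.0076  0.0628] [ 0.0146  0.0123 -0.    ]
0.14 [ 0.0079 -0.0095  0.0731] [ 0.0171  0.0143 -0.    ]
0.16 [ 0.0096 -0.0114  0.0834] [ 0.0195  0.0164 -0.    ]
```

Gripped at 8.1 mm. Starting the peel.

Emit:
{"fn": "servo_tool", "kwargs": {"commands": [[0.0003,-0.0004,0.005,0.0012,0.001,0,1],[0.0007,-0.0009,0.0105,0.0024,0.002,0,1],[0.0011,-0.0014,0.016,0.0036,0.003,0,1],[0.0016,-0.0019,0.0211,0.0049,0.0041,0,1],[0.0021,-0.0025,0.0265,0.0061,0.0051,0,1],[0.0026,-0.0031,0.0316,0.0073,0.0061,0,1],[0.0032,-0.0038,0.037,0.0085,0.0071,0,1],[0.0037,-0.0044,0.042,0.0098,0.0082,0,1]]}}

```text
time: 13.18
tcp_pos: [0.4951, 0.0887, 0.1085]
tool_rot: [-0.036, 0.389, 0.92, 0.019]
contact_force: [-0.6, -0.4, -3.2]
gripper_width: 0.0079
grasp_force: 30.0
```

Emit:
{"fn": "servo_tool", "kwargs": {"commands": [[0.0007,-0.0008,0.0052,0.0012,0.001,0,1],[0.0013,-0.0016,0.0104,0.0024,0.002,0,1],[0.002,-0.0024,0.0156,0.0036,0.0031,0,1],[0.0027,-0.0032,0.0208,0.0048,0.0041,0,1],[0.0034,-0.0041,0.026,0.006,0.0051,0,1],[0.0042,-0.0051,0.0311,0.0073,0.0061,0,1],[0.005,-0.006,0.0363,0.0085,0.0071,0,1],[0.0059,-0.007,0.0414,0.0097,0.0082,0,1],[0.0059,-0.007,0.0414,0.0097,0.0082,0,1],[0.0059,-0.007,0.0414,0.0097,0.0082,0,1]]}}

```text
time: 14.02
tcp_pos: [0.4979, 0.0858, 0.1253]
tool_rot: [-0.071, 0.388, 0.918, 0.036]
contact_force: [-0.1, 1.9, -1.3]
gripper_width: 0.0079
grasp_force: 30.0
```

Run:
```python
from h import *
t=camera("top");s=camera("side");o=get_obs();p=o["tcp_pos"];print(p,o["tool_rot"],o["contact_force"],o["moment"],o["gripper_width"],o["time"])
cv2.imwrite("pics/s5.png",cv2.resize(s[180:320,230:400],None,fx=4,fy=4,interpolation=cv2.INTER_CUBIC))
```

```text
[0.49772915 0.08589465 0.12513206] [-0.0709544   0.38831793  0.91807057  0.03634671] [-0.42272455  2.07177801  0.00580929] [ 0.33596838 -0.15996908  0.06651866] 0.007840846820030188 14.1167
```

View pics/s5.png

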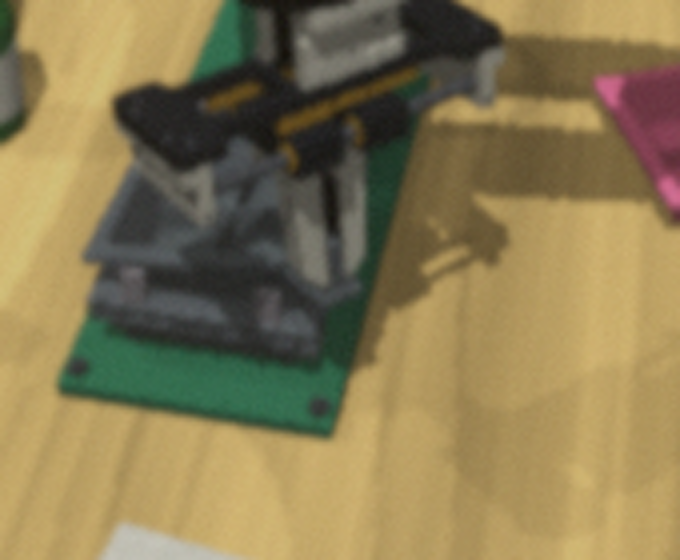

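The tray's tab corner is clearly raised off the lower stack, which still sits at the same pixels, and the far side is down. Lifting straight up gently.

Emit:
{"fn": "servo_tool", "kwargs": {"commands": [[0,0,0.012,0,0,0,1],[0,0,0.024,0,0,0,1],[0,0,0.036,0,0,0,1],[0,0,0.05,0,0,0,1],[0,0,0.07,0,0,0,1],[0,0,0.095,0,0,0,1],[0,0,0.12,0,0,0,1],[0,0,0.15,0,0,0,1],[0,0,0.18,0,0,0,1],[0,0,0.21,0,0,0,1]]}}

```text
time: 14.95
tcp_pos: [0.4977, 0.0859, 0.2107]
tool_rot: [-0.071, 0.388, 0.918, 0.036]
contact_force: [-0.0, -0.3, -1.2]
gripper_width: 0.008
grasp_force: 30.0
```

Emit:
{"fn": "servo_tool", "kwargs": {"commands": [[0,0,0.03,0,0,0,1],[0,0,0.07,0,0,0,1],[0,0,0.11,-0.005,-0.004,0,1],[0,0,0.15,-0.01,-0.008,0,1],[0,0,0.17,-0.015,-0.0125,0,1],[0,0,0.17,-0.0195,-0.0164,0,1],[0,0,0.17,-0.0195,-0.0164,0,1],[0,0,0.17,-0.0195,-0.0164,0,1]]}}

```text
time: 15.62
tcp_pos: [0.4973, 0.0864, 0.2777]
tool_rot: [-0.0, 0.389, 0.921, 0.0]
contact_force: [0.5, -0.6, -0.7]
gripper_width: 0.0078
grasp_force: 30.0
```

Run:
```python
from h import *
t=camera("top");s=camera("side");o=get_obs();p=o["tcp_pos"];print(p,o["tool_rot"],o["contact_force"],o["moment"],o["gripper_width"],o["joint_positions"],o["time"])
cv2.imwrite("pics/s6.png",cv2.resize(s[80:320,200:420],None,fx=2.5,fy=2.5,interpolation=cv2.INTER_CUBIC))
a=t[120:260,150:420];b=s[100:320,180:420]
```

```text
[0.49726507 0.0858632  0.27674425] [-8.28948374e-04  3.89593779e-01  9.20986427e-01  4.88727427e-05] [ 1.52716477 -0.32238741 -0.37382233] [ 0.06574568 -0.08724649 -0.01626589] 0.007683882803476168 [ 6.87376217e-02 -1.43683194e-01  1.67587523e+00  8.37118973e-04
  1.61083536e+00 -7.01644545e-01] 15.7167
```

View pics/s6.png

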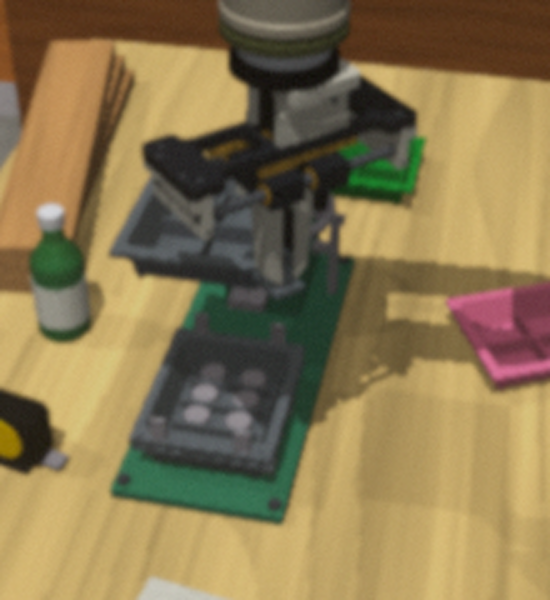

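The tray hangs level and free, and the lower stack with its cups stays in place. Carrying it to the panel.

Emit:
{"fn": "servo_tool", "kwargs": {"commands": [[-0.01,0.04,0,0,0,0,1],[-0.03,0.11,0,0,0,0,1],[-0.05,0.19,0,0,0,0,1],[-0.07,0.27,0,0,0,0,1],[-0.095,0.35,0,0,0,0,1],[-0.115,0.43,0,0,0,0,1],[-0.14,0.51,0,0,0,0,1],[-0.16,0.59,0,0,0,0,1],[-0.18,0.66,0,0,0,0,1],[-0.195,0.72,0,0,0,0,1]]}}

```text
time: 16.55
tcp_pos: [0.4187, 0.3754, 0.2762]
tool_rot: [-0.001, 0.39, 0.921, -0.001]
contact_force: [0.8, 0.1, -0.5]
gripper_width: 0.0079
grasp_force: 30.0
```

Emit:
{"fn": "servo_tool", "kwargs": {"commands": [[-0.007,0.029,0,0,0,0,1],[-0.007,0.029,0,0,0,0,1],[-0.007,0.029,0,0,0,0,1],[-0.007,0.029,0,0,0,0,1],[-0.007,0.029,0,0,0,0,1],[-0.007,0.029,0,0,0,0,1]]}}

```text
time: 17.05
tcp_pos: [0.4173, 0.3844, 0.2771]
tool_rot: [0.0, 0.39, 0.921, -0.0]
contact_force: [0.1, -0.1, -0.4]
gripper_width: 0.0078
grasp_force: 30.0
```

Run:
```python
from h import *
t=camera("top");s=camera("side");o=get_obs();p=o["tcp_pos"];print(p,o["tool_rot"],o["contact_force"],o["gripper_width"],o["grasp_force"],o["time"])
c=np.zeros((600,800,3),np.uint8);c[:240,:]=cv2.resize(t[110:260,150:400],(400*2,240*2))[:480:2];c[240:]=0
a=cv2.resize(t[110:260,130:410],(560,300));b=cv2.resize(s[0:400,100:460],(270,300))
c=np.zeros((300,830,3),np.uint8)[:,:800];c=np.zeros((600,790,3),np.uint8);c[:300,:560]=a;c[300:,:270]=b;cv2.imwrite("pics/f.png",c)
g=p+np.array([.0723,-.0855,-.034]);print("centre",g,proj("top",[g]))
```

```text
[0.41716187 0.38474107 0.27715949] [6.96834842e-05 3.90178078e-01 9.20739408e-01 6.61584530e-05] [-0.00288421  0.68917228 -0.28286257] 0.008177898337826233 29.998638331890106 17.15
centre [0.48946187 0.29924107 0.24315949] [[168.79166994 210.27451704]]
```

View pics/f.png

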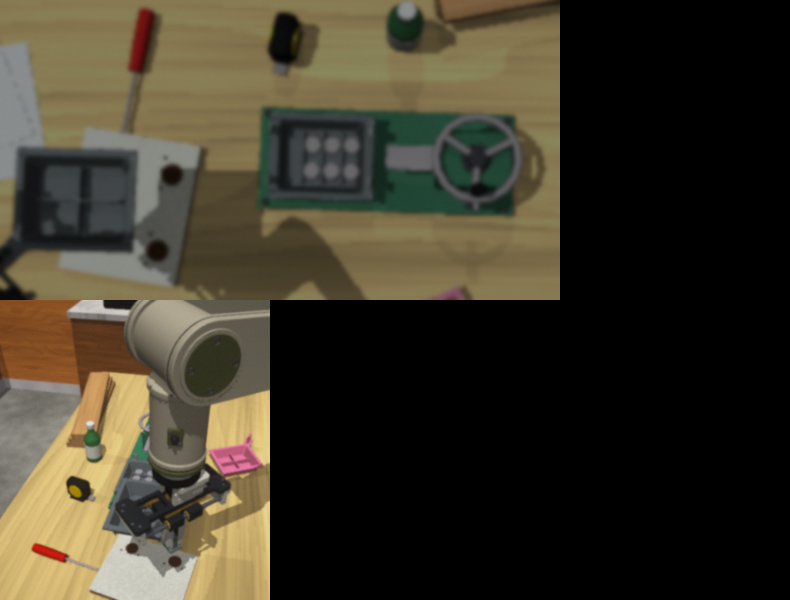

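The tray appears at top (169,210), exactly where the projected target (0.489, 0.299, 0.243) falls. The wheel handle is at the post, the lower stack is in place and the bystanders are untouched. Handing in.

```bash
python3 -c "
from workcell import *
print(sign_off())"
```

```text
the job is handed in; nothing more can be done
None
```

I handed the job in at about 17 s: the wheel is wound on to the index post, and the top tray was peeled off and is held level by its tab about 22 cm above the middle of the white panel. The cameras showed the rest of the stack and the bystanders where they started, but sign-off gave no verdict.

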